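# Count to the third gap of the battery rack and push the battery in

### The job

Count along the steel rail of the battery rack with a fingertip, starting from the rack's end nearest the black clamp: touch the rail over the first, the second and then the third gap, and go no farther along it. Then gently push the loose phone battery, flat on the shelf, into that third gap until it is fully home against the backstop. Do not pick the battery up, leave the other things where they are, and finish with the hand clear.

Things in the scene. Friction and masses are not known exactly. Their poses are not given: they have to be found in the camera images.
- rack: Battery rack of sheet steel, fixed to the shelf: 7 upright dividers (5 mm thick, 34 high, 64 long, 56 apart centre to centre; outer two blue, others grey) make 6 gaps, each 51 mm wide, open above and towards the robot; their floor is the shelf. Origin: on the shelf, mid-row, at the line of divider noses; +x into the gaps, +y along the row to the robot's left. Gap centres: y = +-28, +-84, +-140 mm.
- rack_stop (a point): Middle of the near face of the rack's backstop, which closes the far end of all the gaps: 64 mm along the rack's x from its origin, 7 mm above the shelf; backstop 14 mm high, rigid. Axes as the rack's. The third gap from the clamp's end is the one at rack y = +28 mm if the clamp is at the +y end, -28 mm if it is at the -y end. Low screw feet reach out to y = +-187 mm.
- rack_rail: Straight round steel rail, 8 mm in diameter, fixed across the tops of all the dividers along the rack's y, 350 mm long. Its origin and axes are those of the rack; its centre line is at x = 20 mm, z = 36 mm in the rack's frame, so its top is 40 mm above the shelf. Rigid.
- battery: Loose phone battery lying flat: 60 mm along its x, 40 mm along its y, 6.5 mm thick, about 35 g; white with an orange label and a black end with brass contacts at its +x end, which points roughly to the rack. Origin: centre of its underside. Home in a gap its origin is at x = 34 mm in the rack's frame.
- clamp: Black desk clamp gripping the far edge of the shelf, fixed, near one end of the rack and behind it (left or right, it varies); upper arm about 85 x 22 mm along x, up to 36 mm above the shelf. Origin: on the shelf under the arm, 35 mm in from the shelf edge.
- jar_center (a point): Centre of a closed clear plastic jar with white screw top, 48 mm across, 58 mm high, standing loose behind the rack's other end; 29 mm above the shelf. Leave alone.
- saucer: White ceramic saucer, 116 mm across, 16 mm high, loose, on the left side. Origin: centre of its underside. Leave alone.
- screwdriver: Steel precision screwdriver lying loose on the right side, 145 mm long along its x, 11 mm thick. Origin: on its underside near the middle. Leave alone.
- pick: Green plastic triangular pry pick lying loose on the right side, about 33 mm across, 3 mm thick. Origin: centre of its underside. Leave alone.
Not all that is in view belongs to the job. What is shaped like the battery but blue or green is not meant.

How it is judged:
On the way, in this order (a step that is already met when the one before it is completed fails the run):
1. a fingertip touches the rail over the first gap from the clamp end (contact force between the fingers and rack_rail above 0.2 N and ((y of clamp in the frame of rack above 0 m and y of the grasp point in the frame of rack between 0.113 and 0.167 m) or (y of clamp in the frame of rack below 0 m and y of the grasp point in the frame of rack between -0.167 and -0.113 m))), for 0.1 s.
2. then over the second gap (contact force between the fingers and rack_rail above 0.2 N and ((y of clamp in the frame of rack above 0 m and y of the grasp point in the frame of rack between 0.057 and 0.111 m) or (y of clamp in the frame of rack below 0 m and y of the grasp point in the frame of rack between -0.111 and -0.057 m))), for 0.1 s.
3. then over the third gap (contact force between the fingers and rack_rail above 0.2 N and ((y of clamp in the frame of rack above 0 m and y of the grasp point in the frame of rack between 0.001 and 0.055 m) or (y of clamp in the frame of rack below 0 m and y of the grasp point in the frame of rack between -0.055 and -0.001 m))), for 0.1 s.
4. the battery is pushed home into the third gap (x of battery in the frame of rack between 0.029 and 0.037 m and ((y of clamp in the frame of rack above 0 m and y of battery in the frame of rack between 0.02 and 0.036 m) or (y of clamp in the frame of rack below 0 m and y of battery in the frame of rack between -0.036 and -0.02 m)) and angle between the x axis of battery and the x axis of rack, either way round below 0.2 rad and height (world z) of battery below 0.005 m and angle between battery's own z axis and vertical below 0.1 rad), for 0.2 s.
At the end, for the whole second after the job is handed in: The battery lies flat and at rest in the third gap from the clamp end: within 8 mm of the gap's centre line, at most 5 mm short of the backstop, within 0.2 rad of straight. Jar, saucer, screwdriver and pry pick are within 15 mm of where they were (all of step 4 and linear speed of battery below 0.01 m/s and distance of each of jar_center, saucer, screwdriver, pick from where it was at the start of the episode below 0.015 m); the robot touches nothing.
It fails at once if the battery is lifted (more than 20 mm above the shelf) (height (world z) of battery above 0.02 m).
It fails at once if the battery is rammed (finger force over 50 N) (contact force between the fingers and battery above 50 N).
It fails at once if the fingertip goes on along the rail to the fourth gap or beyond (contact force between the fingers and rack_rail above 0.2 N and ((y of clamp in the frame of rack above 0 m and y of the grasp point in the frame of rack below -0.01 m) or (y of clamp in the frame of rack below 0 m and y of the grasp point in the frame of rack above 0.01 m))).
It fails at once if the jar, saucer, screwdriver or pry pick is moved more than 15 mm (distance of any of jar_center, saucer, screwdriver, pick from where it was at the start of the episode above 0.015 m).
It also fails if it takes over 72 s, if anything falls off the work surface, if the arm or the gripper's body presses on something with over 40 N, if the wrist force passes 120 N, or if a joint passes its speed limit or range.

### The arm

A 6-joint arm with a two-finger parallel gripper is mounted at the origin on the work surface. World frame = base frame: x ahead of the robot, y to its left, z up, the work surface at z = 0. Lengths are in m, angles in rad, forces in N, time in s.
With the tool pointing down it reaches from about 0.25 to 0.725 m from the base axis. Payload 4 kg.
Tool frame: the origin (TCP) lies midway between the tips of the shut fingers; the grasp point (between the pads) lies 19 mm behind it (bot.grasp_offset is the distance from the TCP to the grasp point, in m); z points along the fingers, y is the direction in which the jaws open and shut (so a half turn about z gives the same grasp; the last joint's range is limited). The gripper opens to 85 mm and grips with 20 to 120 N. Pads are 22 mm wide; open, the fingers measure 114 mm over their backs; the gripper's body (76 mm by 85 mm) begins 54 mm behind the grasp point. The pads swing forward as they close: fully open they stand 13 mm farther back than shut.
Start: joints at [1.283, 0.241, 0.005, 1.335, 0, 1.571], TCP at [0.142, 0.479, 0.209] pointing down, gripper open.
Joint ranges: [-2.72, 2.72], [-1.05, 1.87], [-1.09, 1.28], [-1.99, 2.15], [-1.42, 1.44], [-3.14, 3.14]. Speed limits (rad/s): [2.79, 2.79, 3.14, 3.14, 3.14, 3.14].

### API

Orientations are given as a unit quaternion [x, y, z, w].
In Python, from workcell import sensors, optics, bot gives the robot as it stands.
- The arm moves only by the tool apply_moves, never from a script. Its argument "plan" is one flat list of numbers, 6 for each row, row after row: the shift along the tool's x, y, z in m, then the turn, a rotation vector about the tool's x, y, z in rad. In form: [tx, ty, tz, ax, ay, az, tx, ty, tz, ax, ay, az, ...]. A call has 1 to 12 rows; each row is the pose to reach, as a shift and turn from the pose commanded when the call began, along the tool's axes at that moment; what a row does not reach only later rows make up. A row lasts 1/12 s, in which the tool goes at most 41.7 mm and 7.16 degrees, less where a joint would pass 70% of its speed; a pose out of reach is approached as far as the arm can. A call with a gripper value outside its range is refused whole. "grip" is the finger opening in m, from 0 to 0.0854, set as the call begins (left out, the last holds). The fingers move at their own pace and stop on an object; the grip force is fixed at half the most. Time passes only in rows, so rows that repeat a pose let the fingers close. It gives the time, the measured TCP pose, the force and the opening at its end, in the units of the state.
- sensors.get_obs(): the state, without advancing time (a new reading comes with each control period).
- optics.camera(name): name is "scene" or "top"; returns a dict with "pixels" (420x560x3 uint8, red, green, blue), "fx", "fy", "cx", "cy" (pixels), "pose" (4x4, takes a point from camera to world coordinates). Camera axes: x right, y up, looking along -z (the intrinsics and any distortion apply to the point x, -y, -z); pixel columns grow to the right and rows downward; lengths in m; the calibration is good to about 2 mm. A picture is of the moment at which its call begins. There is no depth.
- bot.job_done(): hands the job in, once; it reports no verdict.
The state is a dict: "clock": time; "joint_pos": joint angles; "joint_vel": joint speeds; "tau": joint torques, N m; "eef_pos": TCP position; "tool_rot": TCP orientation; "ft_force": force on the tool from outside, world axes, zero at the start; "ft_torque": the same for the moment, N m; "grip_width": finger opening in m.
Only numpy, scipy, OpenCV 4.12 (cv2) and the standard library are available. Lean on these libraries where they do the work, as an engineer would, in place of code of your own. Each camera call takes 0.05 s, during which the arm holds its last target.

## Working session

There is one attempt and no reset: what is moved stays moved. The work goes in short steps, Python scripts to look and compute and a tool call to move; the robot and the scene stay as the last step left them, time stands still between calls to the robot, and variables do not carry over. Pictures are saved under pics/ and viewed, and the job is handed in when it is done.

Besides the shell and the picture viewer there is one more tool, called after "Call:" as name(argument=value, ...) on one line, values as JSON. apply_moves: Moves the arm, as the interface text tells. Its arguments: {"type":"object","properties":{"plan":{"type":"array","items":{"type":"number"}},"grip":{"type":"number"}},"required":["plan"]}

```bash
mkdir -p pics; ls; cat > h.py <<'E'
import numpy as np,cv2
from workcell import sensors,optics,bot
def snap(n,tag):
    c=optics.camera(n); cv2.imwrite(f'pics/{tag}.png',c['pixels'][:,:,::-1]); return c
def ray(c,u,v):
    d=np.array([(u-c['cx'])/c['fx'],-(v-c['cy'])/c['fy'],-1.]); P=np.array(c['pose'])
    return P[:3,3],P[:3,:3]@d
def onz(c,u,v,z):
    o,d=ray(c,u,v); return o+d*(z-o[2])/d[2]
def proj(c,p):
    P=np.array(c['pose']); q=P[:3,:3].T@(np.array(p)-P[:3,3]); return c['cx']+c['fx']*q[0]/-q[2], c['cy']+c['fy']*-q[1]/-q[2]
E
python3 - <<'E'
from h import *
import pickle
for n in('scene','top'):
    c=snap(n,n+'0'); pickle.dump(c,open(n+'0.pkl','wb')); print({k:v for k,v in c.items() if k!='pixels'})
print(sensors.get_obs(),bot.grasp_offset)
E
```

```text
pics
{'fx': 434.1504568164843, 'fy': 434.1504568164843, 'cx': 278.1009461768688, 'cy': 210.48992579043752, 'pose': array([[ 0.87019054, -0.3951311 ,  0.29434646,  0.77115238],
       [ 0.49255134,  0.71302677, -0.49898498, -0.41370499],
       [-0.01271242,  0.57919275,  0.8150915 ,  0.74801422],
       [ 0.        ,  0.        ,  0.        ,  1.        ]])}
{'fx': 523.4616485371821, 'fy': 523.4616485371821, 'cx': 284.11725868728865, 'cy': 202.36921208623622, 'pose': array([[-0.01443794,  0.98656199, -0.16274821,  0.3367639 ],
       [-0.99953273, -0.00985458,  0.02893452,  0.00929078],
       [ 0.02694188,  0.16308992,  0.98624328,  1.12799766],
       [ 0.        ,  0.        ,  0.        ,  1.        ]])}
{'clock': 0.1, 'joint_pos': array([1.28297650e+00, 2.41297342e-01, 3.88887918e-03, 1.33523184e+00,
       1.93367350e-06, 1.57077817e+00]), 'joint_vel': array([-0.00072506, -0.00101768,  0.00177274,  0.00075726,  0.00064032,
        0.00034976]), 'tau': array([ 7.54306129e-04, -3.73139656e+01,  2.53009719e+01,  1.08815299e-02,
        1.11121806e-04, -1.69236209e-06]), 'eef_pos': array([0.14175906, 0.47885322, 0.20843359]), 'tool_rot': array([ 1.43404652e-01,  9.89663708e-01, -9.12316727e-04, -1.33190739e-04]), 'ft_force': array([ 0.08716307, -0.90537168, -0.20236393]), 'ft_torque': array([-0.03269046,  0.02135675,  0.05571745]), 'grip_width': 0.08551478293693036} 0.0187
```

View pics/scene0.png

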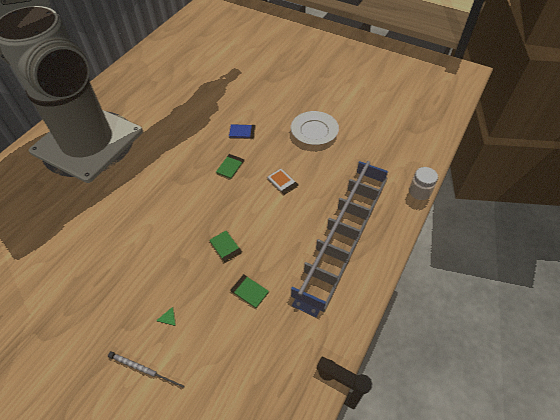

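View pics/top0.png

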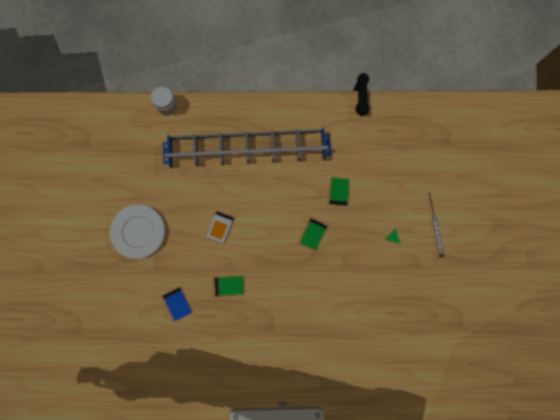

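```bash
python3 - <<'E'
from h import *
import pickle
c=pickle.load(open('top0.pkl','rb'));im=c['pixels'][:,:,::-1]
a=im[115:180,155:345]; cv2.imwrite('pics/a.png',np.clip(cv2.resize(a,None,fx=4,fy=4,interpolation=cv2.INTER_NEAREST)*1.8,0,255).astype('uint8'))
c=pickle.load(open('scene0.pkl','rb'));im=c['pixels'][:,:,::-1]
a=im[155:325,260:400]; cv2.imwrite('pics/b.png',np.clip(cv2.resize(a,None,fx=3.5,fy=3.5,interpolation=cv2.INTER_NEAREST)*1.3,0,255).astype('uint8'))
E
```

```text
(no output)
```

View pics/a.png

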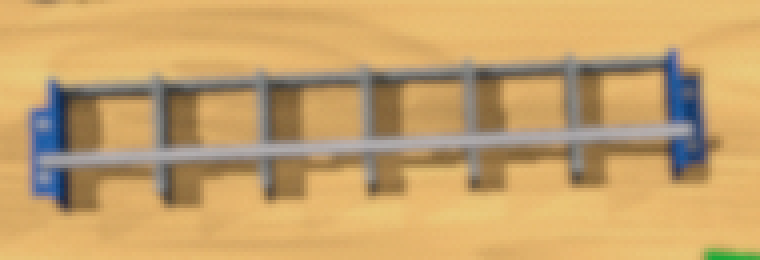

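View pics/b.png

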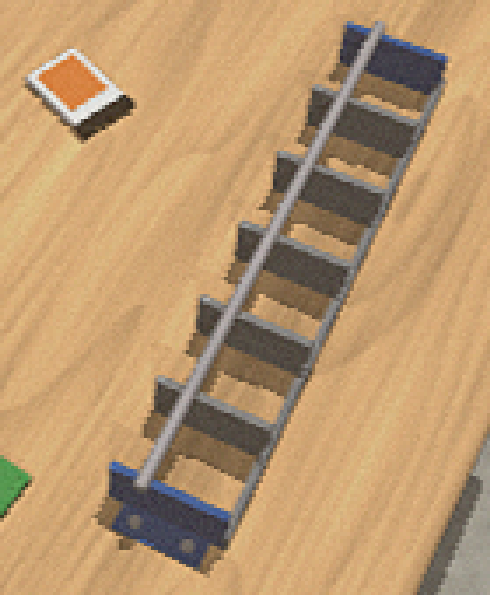

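```bash
python3 - <<'E'
from h import *
import pickle
T=pickle.load(open('top0.pkl','rb'));S=pickle.load(open('scene0.pkl','rb'))
L=onz(T,165-.4,154.9,.037);R=onz(T,328.1,146.9,.037)
L2=onz(S,367.6,161.5,.037);R2=onz(S,300.1,293.7,.037)
for l,r in((L,R),(L2,R2)):
    d=l-r; print(l,r,np.linalg.norm(d),'yaw',np.degrees(np.arctan2(-d[0],d[1])))
for n,c,(x0,y0,x1,y1) in(('T',T,(200,205,240,250)),('S',S,(262,162,302,200))):
    im=c['pixels'][y0:y1,x0:x1]; hsv=cv2.cvtColor(im,cv2.COLOR_RGB2HSV)
    h,s,v=[hsv[...,i].astype(int) for i in range(3)]
    orange=((h<13)&(s>170)).astype('uint8')
    white=((s<70)&(v>110)).astype('uint8')
    black=((v<55)).astype('uint8')
    for nm,m in(('o',orange),('w',white),('wo',orange|white),('b',black)):
        k,lab,st,ce=cv2.connectedComponentsWithStats(m)
        if k<2: print(nm,'none');continue
        i=1+st[1:,4].argmax(); cn,_=cv2.findContours((lab==i).astype('uint8'),0,2)
        q=cv2.minAreaRect(np.vstack(cn)); u=q[0]
        print(n,nm,st[i,4],'centre',onz(c,u[0]+x0,u[1]+y0,.0065)[:2],'corners',[tuple(np.round(onz(c,a+x0,b+y0,.0065)[:2],4)) for a,b in cv2.boxPoints(q)])
    cv2.imwrite(f'pics/bat{n}.png',cv2.resize(np.clip(im[:,:,::-1]*1.5,0,255).astype('uint8'),None,fx=12,fy=12,interpolation=0))
E
```

```text
[0.62190982 0.2306877  0.037     ] [ 0.63705398 -0.11932511  0.037     ] 0.3503402839682809 yaw 2.4774964209827313
[0.62037352 0.22985745 0.037     ] [ 0.63725689 -0.11657474  0.037     ] 0.34684335940282934 yaw 2.79010146006194
o none
T w 213 centre [0.46613604 0.11890049] corners [(np.float64(0.4498), np.float64(0.1467)), (np.float64(0.4978), np.float64(0.1285)), (np.float64(0.4826), np.float64(0.0909)), (np.float64(0.4348), np.float64(0.1093))]
T wo 213 centre [0.46613604 0.11890049] corners [(np.float64(0.4498), np.float64(0.1467)), (np.float64(0.4978), np.float64(0.1285)), (np.float64(0.4826), np.float64(0.0909)), (np.float64(0.4348), np.float64(0.1093))]
T b 39 centre [0.49432858 0.10545139] corners [(np.float64(0.4984), np.float64(0.1229)), (np.float64(0.5029), np.float64(0.1213)), (np.float64(0.4903), np.float64(0.088)), (np.float64(0.4858), np.float64(0.0896))]
S o 3 centre [0.47383832 0.1279644 ] corners [(np.float64(0.4772), np.float64(0.1265)), (np.float64(0.4772), np.float64(0.1265)), (np.float64(0.4705), np.float64(0.1294)), (np.float64(0.4705), np.float64(0.1294))]
S w 152 centre [0.46597535 0.11707311] corners [(np.float64(0.437), np.float64(0.1076)), (np.float64(0.4427), np.float64(0.1493)), (np.float64(0.4948), np.float64(0.1265)), (np.float64(0.4882), np.float64(0.0863))]
S wo 160 centre [0.46597535 0.11707311] corners [(np.float64(0.437), np.float64(0.1076)), (np.float64(0.4427), np.float64(0.1493)), (np.float64(0.4948), np.float64(0.1265)), (np.float64(0.4882), np.float64(0.0863))]
S b 47 centre [0.49550691 0.10446603] corners [(np.float64(0.4836), np.float64(0.0889)), (np.float64(0.4979), np.float64(0.1267)), (np.float64(0.5075), np.float64(0.1202)), (np.float64(0.4932), np.float64(0.0827))]
```

View pics/batT.png

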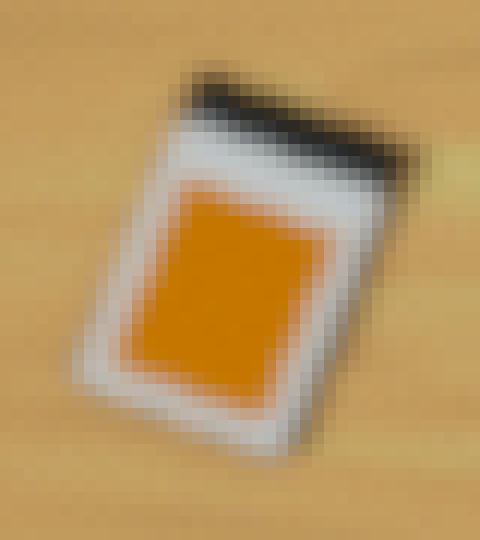

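View pics/batS.png

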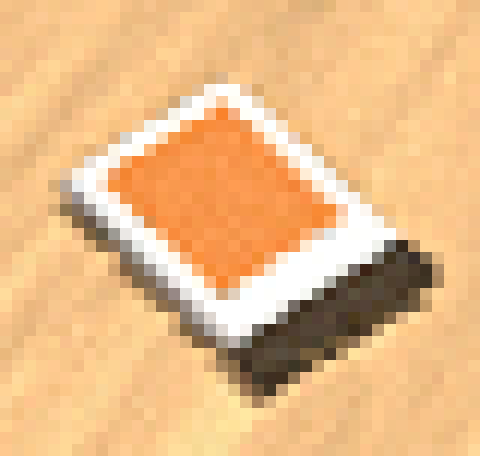

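```bash
cat >> h.py <<'E'
from scipy.spatial.transform import Rotation as Ro
YAW=np.radians(2.6); O=np.array([.6092,.0553])
def rk(x,y): return O+[x*np.cos(YAW)-y*np.sin(YAW), x*np.sin(YAW)+y*np.cos(YAW)]
def torack(p):
    d=np.array(p)[:2]-O; return np.array([d[0]*np.cos(YAW)+d[1]*np.sin(YAW),-d[0]*np.sin(YAW)+d[1]*np.cos(YAW)])
def go(xy,z,yaw=YAW):
    o=sensors.get_obs(); R=Ro.from_quat(o['tool_rot'])
    T=Ro.from_euler('z',yaw)*Ro.from_quat([0,1,0,0])
    print('t',round(o['clock'],2),'shift',np.round(R.inv().apply(np.r_[xy,z]-o['eef_pos']),4),'rot',np.round((R.inv()*T).as_rotvec(),4))
E
python3 - <<'E'
from h import *
import pickle
T=pickle.load(open('top0.pkl','rb'))
for n,p in dict(bl=(80,375),br=(287,455),fl=(200,78),fr=(405,155)).items():
    q=onz(T,p[0]/12-.5+200,p[1]/12-.5+205,.0065);print(n,q,torack(q))
print('saucer R',onz(T,167,232,.016),'green',onz(T,300,235,.006),onz(T,229,275,.006))
# rack checks: divider noses (top, z .034) in top crop px, and clamp
for u in [(64,207),(164,200),(269,193),(372,187),(474,183),(576,178),(679,173)]:
    print(torack(onz(T,u[0]/4+155-.5,u[1]/4+115-.5,.033)))
print(torack(onz(T,362,95,.03)))
go(rk(.02,-.14),.1)
E
```

```text
bl [0.45106587 0.1443853  0.0065    ] [-0.15393017  0.09616703]
br [0.43633237 0.10749322 0.0065    ] [-0.17032203  0.05998128]
fl [0.50441405 0.12340053 0.0065    ] [-0.10158884  0.07278383]
fr [0.49004242 0.08658742 0.0065    ] [-0.11761562  0.03666056]
saucer R [0.45904854 0.22608788 0.016     ] green [ 0.45037469 -0.05680322  0.006     ] [0.36713093 0.09543597 0.006     ]
[-0.00383896  0.16347097]
[-0.00284196  0.11033305]
[-0.00198321  0.05433157]
[-0.00161426 -0.00079172]
[-0.0023173  -0.05551953]
[-0.00247095 -0.11046575]
[-0.00265375 -0.16614428]
[ 0.13593248 -0.26037063]
t 0.1 shift [-0.6331 -0.399   0.1092] rot [-1.800e-03 -3.000e-04 -3.332e-01]
```

Call:
apply_moves(plan=[-0.633,-0.399,0.05,0,0,-0.333,-0.633,-0.399,0.05,0,0,-0.333,-0.633,-0.399,0.05,0,0,-0.333,-0.633,-0.399,0.05,0,0,-0.333,-0.633,-0.399,0.05,0,0,-0.333,-0.633,-0.399,0.05,0,0,-0.333,-0.633,-0.399,0.05,0,0,-0.333,-0.633,-0.399,0.05,0,0,-0.333,-0.633,-0.399,0.05,0,0,-0.333,-0.633,-0.399,0.05,0,0,-0.333,-0.633,-0.399,0.05,0,0,-0.333,-0.633,-0.399,0.05,0,0,-0.333], grip=0)

```text
clock: 1.1
eef_pos: [0.4661, 0.1093, 0.1761]
tool_rot: [-0.022, 1.0, 0.0, -0.0]
ft_force: [0.6, -0.2, -0.0]
grip_width: -0.0001
```

```bash
python3 -c "
from h import *
go(rk(.02,-.14),.06)"
```

```text
t 1.1 shift [-0.1606 -0.2004  0.116 ] rot [ 0.0001 -0.0005 -0.0005]
```

Call:
apply_moves(plan=[-0.161,-0.2,0.08,0,0,0,-0.161,-0.2,0.08,0,0,0,-0.161,-0.2,0.08,0,0,0,-0.161,-0.2,0.08,0,0,0,-0.161,-0.2,0.08,0,0,0,-0.161,-0.2,0.08,0,0,0,-0.161,-0.2,0.08,0,0,0,-0.161,-0.2,0.08,0,0,0,-0.161,-0.2,0.08,0,0,0,-0.161,-0.2,0.08,0,0,0])

```text
clock: 1.93
eef_pos: [0.6345, -0.0807, 0.096]
tool_rot: [-0.023, 1.0, 0.0, -0.001]
ft_force: [0.2, -0.5, 0.7]
grip_width: -0.0001
```

```bash
python3 -c "
from h import *
go(rk(.02,-.14),.045);print(sensors.get_obs()['ft_force'])"
```

```text
t 1.93 shift [-0.001 -0.003  0.051] rot [ 0.0007 -0.0016  0.    ]
[ 0.22405871 -0.52643997  0.72437768]
```

Call:
apply_moves(plan=[-0.001,-0.003,0.03,0,0,0,-0.001,-0.003,0.045,0,0,0,-0.001,-0.003,0.052,0,0,0,-0.001,-0.003,0.053,0,0,0,-0.001,-0.003,0.053,0,0,0])

```text
clock: 2.35
eef_pos: [0.6362, -0.0832, 0.0442]
tool_rot: [-0.023, 1.0, 0.0, 0.0]
ft_force: [0.9, 0.2, 0.1]
grip_width: -0.0001
```

Call:
apply_moves(plan=[0,0,0.001,0,0,0,0,0,0.002,0,0,0,0,0,0.002,0,0,0])

```text
clock: 2.6
eef_pos: [0.6371, -0.0841, 0.0426]
tool_rot: [-0.023, 1.0, -0.0, 0.001]
ft_force: [0.8, -0.5, 0.5]
grip_width: -0.0001
```

Call:
apply_moves(plan=[0,0,0.001,0,0,0,0,0,0.002,0,0,0,0,0,0.002,0,0,0])

```text
clock: 2.85
eef_pos: [0.6364, -0.0843, 0.0394]
tool_rot: [-0.023, 1.0, 0.0, -0.0]
ft_force: [-0.5, 0.5, -0.9]
grip_width: -0.0001
```

Call:
apply_moves(plan=[0,0,0.001,0,0,0,0,0,0.001,0,0,0,0,0,0.001,0,0,0])

```text
clock: 3.1
eef_pos: [0.6363, -0.0842, 0.0383]
tool_rot: [-0.023, 1.0, 0.0, -0.0]
ft_force: [0.4, 0.2, 0.2]
grip_width: 0.0001
```

Call:
apply_moves(plan=[0,0,0.001,0,0,0,0,0,0.001,0,0,0,0,0,0.001,0,0,0])

```text
clock: 3.35
eef_pos: [0.6363, -0.0842, 0.0374]
tool_rot: [-0.023, 1.0, 0.0, -0.0]
ft_force: [0.1, -0.2, 0.3]
grip_width: 0.0003
```

```bash
python3 -c "
from h import *
for n in('top','scene'):
    c=snap(n,n+'1'); im=c['pixels']
    p=proj(c,[.636,-.084,.04]); u,v=map(int,p); print(p)
    cv2.imwrite('pics/z'+n+'.png',cv2.resize(im[max(0,v-50):v+50,u-60:u+60,::-1],None,fx=5,fy=5))
print(sensors.get_obs()['ft_force'],sensors.get_obs()['eef_pos'])"
```

```text
(np.float64(311.86973530908557), np.float64(147.11351564682545))
(np.float64(307.9865290306792), np.float64(278.04380250118237))
[ 0.31890749  0.39522217 -0.126721  ] [ 0.63636831 -0.08419251  0.03743426]
```

View pics/zscene.png

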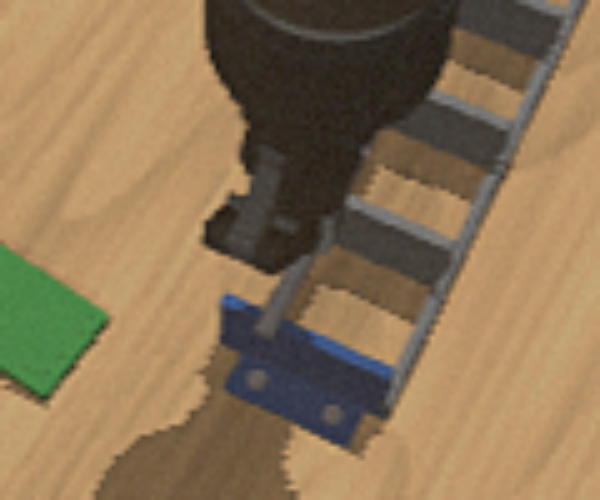

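Call:
apply_moves(plan=[0,0,0.001,0,0,0,0,0,0.001,0,0,0,0,0,0.001,0,0,0])

```text
clock: 3.7
eef_pos: [0.6363, -0.0842, 0.0364]
tool_rot: [-0.023, 1.0, 0.0, -0.0]
ft_force: [-1.3, 0.0, -0.8]
grip_width: -0.0001
```

Call:
apply_moves(plan=[0,0,0.001,0,0,0,0,0,0.001,0,0,0,0,0,0.001,0,0,0])

```text
clock: 3.95
eef_pos: [0.6364, -0.0842, 0.0354]
tool_rot: [-0.023, 1.0, 0.0, -0.0]
ft_force: [-1.1, 0.7, 0.4]
grip_width: 0.0001
```

```bash
python3 -c "
from h import *
o=sensors.get_obs()
print(o)
for i in range(0): pass"
```

```text
{'clock': 3.95, 'joint_pos': array([-1.31528119e-01,  6.33853645e-01,  1.47781195e-01,  1.08485942e+00,
        3.83449895e-06, -1.76761998e-01]), 'joint_vel': array([ 0.00109756, -0.00135379,  0.00167609,  0.00075123, -0.00104711,
       -0.00033233]), 'tau': array([-1.41115725e-03, -5.27892387e+01,  2.30994254e+01, -4.83102689e-03,
       -3.18668363e-04, -4.92254642e-06]), 'eef_pos': array([ 0.63636006, -0.084184  ,  0.03540525]), 'tool_rot': array([-2.26150109e-02,  9.99744246e-01,  1.23001060e-05, -6.66753036e-05]), 'ft_force': array([-1.05178091,  0.68763689,  0.37010451]), 'ft_torque': array([ 0.06189406, -0.02278833, -0.01941207]), 'grip_width': 9.81474621154096e-05}
```

```bash
python3 -c "
from h import *
for n in('top','scene'):
    c=snap(n,n+'2'); im=c['pixels'][:,:,::-1].copy()
    p=proj(c,[.636,-.084,.04]); u,v=map(int,p)
    a=max(0,v-50); im=cv2.resize(im[a:v+50,u-60:u+60],None,fx=6,fy=6)
    g=np.array([.6363,-.0842])
    R=np.array([[np.cos(YAW),-np.sin(YAW)],[np.sin(YAW),np.cos(YAW)]])
    pts=[proj(c,np.r_[g+R@np.array(q),.0354]) for q in((.011,.0145),(-.011,.0145),(-.011,-.0145),(.011,-.0145))]
    cv2.polylines(im,[np.int32([((x-u+60)*6,(y-a)*6) for x,y in pts])],1,(0,0,255))
    pts=[proj(c,np.r_[rk(.02,y),.04]) for y in(-.175,.175)]
    cv2.polylines(im,[np.int32([((x-u+60)*6,(y-a)*6) for x,y in pts])],0,(0,255,0))
    cv2.imwrite('pics/y'+n+'.png',np.clip(im*1.7,0,255).astype('uint8'))
"
```

```text
(no output)
```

View pics/yscene.png

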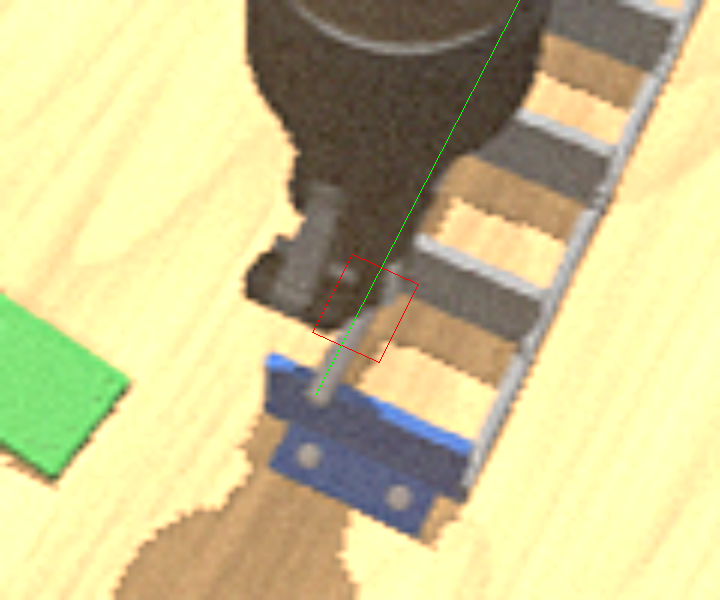

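View pics/ytop.png

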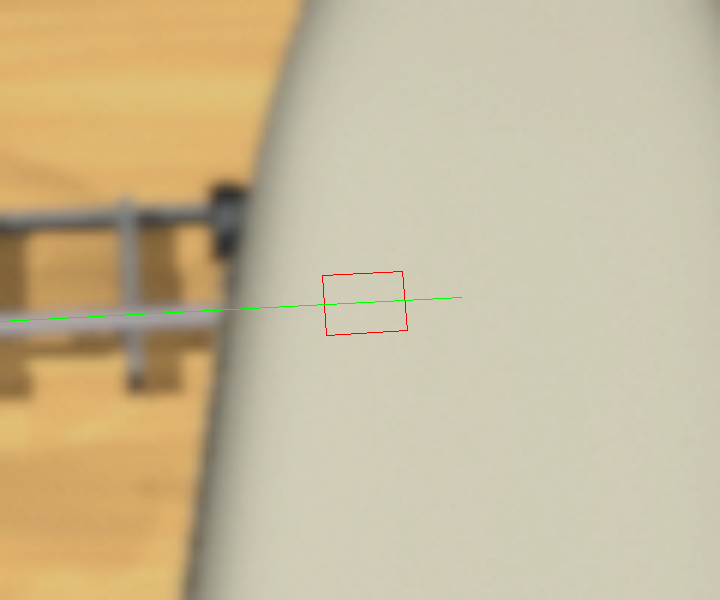

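```bash
python3 -c "
import cv2,numpy as np
im=cv2.imread('pics/scene2.png')[215:310,270:370]
im=cv2.resize(im,None,fx=6,fy=6,interpolation=cv2.INTER_CUBIC).astype(float)/255
cv2.imwrite('pics/w.png',(255*im**.45).astype('uint8'))
"
```

```text
(no output)
```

View pics/w.png

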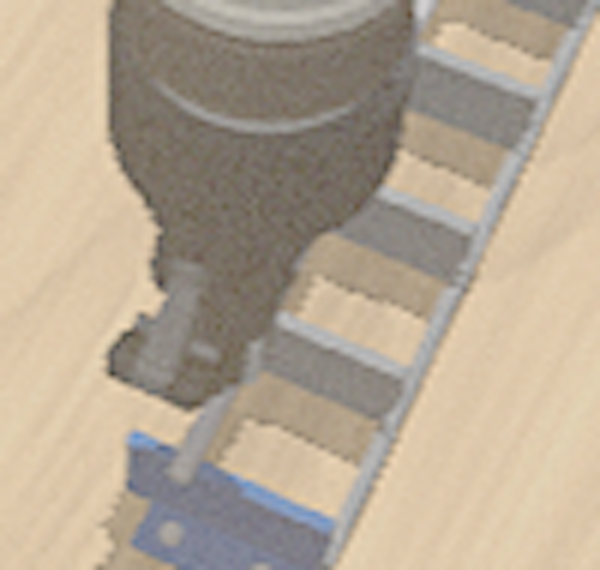

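View pics/scene2.png

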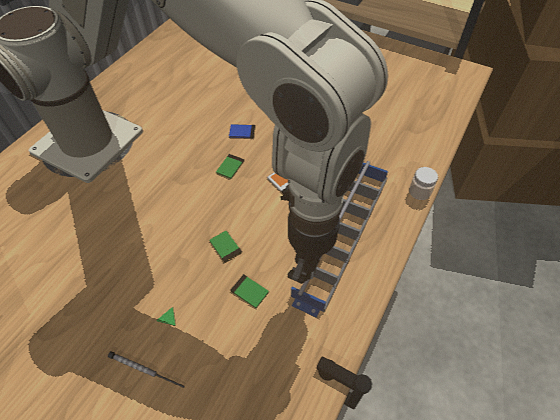

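```bash
python3 -c "
from h import *
import pickle
c=pickle.load(open('scene0.pkl','rb'))
for p in((288.3,275.8),(302.5,282.5),(311.7,277.5),(308.5,278.5)):
  for z in(.035,.045,.055): 
    q=onz(c,*p,z);print(p,z,q[:2],torack(q)*1e3)
c2=pickle.load(open('top0.pkl','rb'))
# base plate in both
"

```

```text
(288.3, 275.8) 0.035 [ 0.60172039 -0.09509197] [ -14.2941428  -149.89785291]
(288.3, 275.8) 0.045 [ 0.60409666 -0.09956051] [ -12.12301727 -154.46958464]
(288.3, 275.8) 0.055 [ 0.60647294 -0.10402904] [  -9.95189174 -159.04131637]
(302.5, 282.5) 0.035 [ 0.63048141 -0.09436754] [  14.47013218 -150.47885438]
(302.5, 282.5) 0.045 [ 0.63245431 -0.09884624] [  16.23783975 -155.04243758]
(302.5, 282.5) 0.055 [ 0.63442722 -0.10332493] [  18.00554731 -159.60602078]
(311.7, 277.5) 0.035 [ 0.64042419 -0.07742466] [  25.17125879 -134.00444794]
(311.7, 277.5) 0.045 [ 0.64225765 -0.08214098] [  26.78888342 -138.79908413]
(311.7, 277.5) 0.055 [ 0.64409111 -0.0868573 ] [  28.40650805 -143.59372032]
(308.5, 278.5) 0.035 [ 0.63627498 -0.08203108] [  20.81736409 -138.41790841]
(308.5, 278.5) 0.045 [ 0.63816663 -0.08668279] [  22.49605195 -143.15064597]
(308.5, 278.5) 0.055 [ 0.64005829 -0.09133451] [  24.1747398  -147.88338352]
```

```bash
python3 -c "
from h import *
import pickle
c=pickle.load(open('scene0.pkl','rb'))
im=cv2.imread('pics/scene2.png')
for xy,col in((rk(.02,-.14),(0,0,255)),(rk(0,-.14),(0,255,0))):
  for z in np.arange(.035,.3,.02):
    p=proj(c,np.r_[xy,z]); cv2.circle(im,(int(round(p[0])),int(round(p[1]))),1,col,-1)
im=im[100:310,200:420]
im=cv2.resize(im,None,fx=2.8,fy=2.8,interpolation=cv2.INTER_CUBIC).astype(float)/255
cv2.imwrite('pics/v.png',(255*np.clip(im,0,1)**.5).astype('uint8'))
"

```

```text
(no output)
```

View pics/v.png

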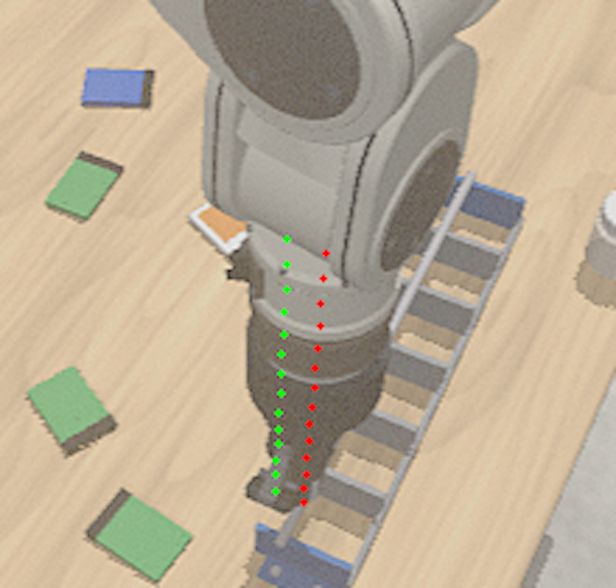

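Call:
apply_moves(plan=[0,0,0.0005,0,0,0,0,0,0.001,0,0,0,0,0,0.001,0,0,0])

```text
clock: 4.3
eef_pos: [0.6363, -0.0842, 0.0344]
tool_rot: [-0.023, 1.0, 0.0, -0.0]
ft_force: [0.1, 0.8, 0.3]
grip_width: -0.0
```

Call:
apply_moves(plan=[0,0,0.0005,0,0,0,0,0,0.001,0,0,0,0,0,0.001,0,0,0])

```text
clock: 4.55
eef_pos: [0.6363, -0.0842, 0.0333]
tool_rot: [-0.023, 1.0, 0.0, -0.0]
ft_force: [-0.0, -1.0, 0.0]
grip_width: 0.0002
```

Call:
apply_moves(plan=[0,0,0.0005,0,0,0,0,0,0.001,0,0,0,0,0,0.001,0,0,0])

```text
clock: 4.8
eef_pos: [0.6363, -0.0842, 0.0324]
tool_rot: [-0.023, 1.0, 0.0, -0.0]
ft_force: [-0.5, 0.3, 0.3]
grip_width: 0.0
```

Call:
apply_moves(plan=[0,0,-0.03,0,0,0,0,0,-0.05,0,0,0,0.03,0,-0.05,0,0,0,0.06,0,-0.05,0,0,0,0.08,0,-0.05,0,0,0,0.08,0,-0.05,0,0,0,0.08,0,-0.05,0,0,0])

```text
clock: 5.38
eef_pos: [0.5558, -0.0879, 0.0829]
tool_rot: [-0.022, 1.0, 0.0, 0.0]
ft_force: [0.6, 0.1, 0.4]
grip_width: -0.0003
```

```bash
cat > look.py <<'E'
from h import *
import sys
c=snap('scene',sys.argv[1]); o=sensors.get_obs(); e=o['eef_pos']; R=Ro.from_quat(o['tool_rot'])
print(e,o['grip_width'])
im=c['pixels'][:,:,::-1].copy(); s=5
p=proj(c,e); u,v=int(p[0])-60,int(p[1])-75
M=cv2.resize(im[v:v+110,u:u+120],None,fx=s,fy=s,interpolation=cv2.INTER_CUBIC).astype(float)/255
M=(255*np.clip(M,0,1)**.5).astype('uint8'); cv2.imwrite(f'pics/{sys.argv[1]}_raw.png',M)
def L(a,b,col):
    A=[proj(c,e+R.apply(q)) for q in(a,b)]
    cv2.line(M,*[(int((x-u+.5)*s),int((y-v+.5)*s)) for x,y in A],col,1)
L((0,0,0),(0,0,-.07),(0,0,255));L((-.011,0,0),(.011,0,0),(0,255,0));L((0,-.0145,0),(0,.0145,0),(255,0,0))
cv2.imwrite(f'pics/{sys.argv[1]}_z.png',np.hstack([M]))
E
python3 look.py cl
```

```text
[ 0.55715572 -0.087947    0.08305511] 0.0001818514551665284
```

View pics/cl_z.png

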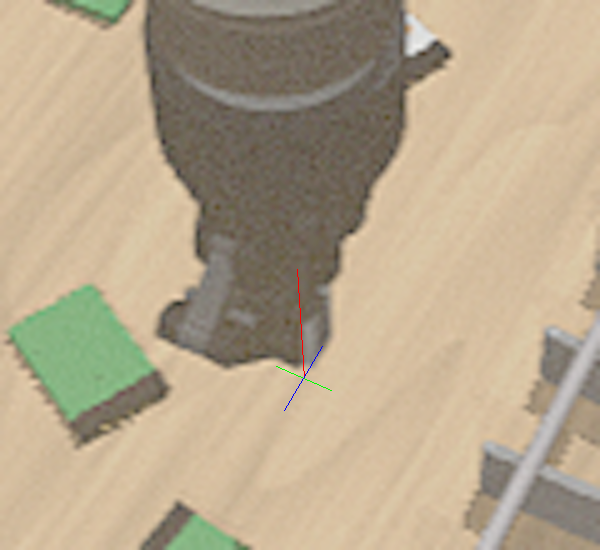

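Call:
apply_moves(plan=[-0.04,0,0,0,0,0,-0.08,0,0,0,0,0,-0.08,0,0.02,0,0,0,-0.08,0,0.04,0,0,0,-0.08,0,0.049,0,0,0,-0.08,0,0.05,0,0,0,-0.08,0,0.051,0,0,0])

```text
clock: 6.02
eef_pos: [0.6362, -0.0841, 0.0308]
tool_rot: [-0.023, 1.0, 0.0, -0.001]
ft_force: [0.1, -0.6, 0.2]
grip_width: 0.0002
```

Call:
apply_moves(plan=[0,0,0.0005,0,0,0,0,0,0.001,0,0,0,0,0,0.001,0,0,0])

```text
clock: 6.27
eef_pos: [0.6372, -0.0844, 0.0319]
tool_rot: [-0.023, 1.0, -0.0, 0.001]
ft_force: [-0.7, 0.1, 0.6]
grip_width: -0.0001
```

Call:
apply_moves(plan=[0,0,0.0005,0,0,0,0,0,0.001,0,0,0,0,0,0.001,0,0,0])

```text
clock: 6.52
eef_pos: [0.6365, -0.0843, 0.0299]
tool_rot: [-0.023, 1.0, -0.0, 0.0]
ft_force: [0.3, 0.5, -0.9]
grip_width: 0.0001
```

Call:
apply_moves(plan=[0,0,0.0005,0,0,0,0,0,0.001,0,0,0,0,0,0.001,0,0,0])

```text
clock: 6.77
eef_pos: [0.6363, -0.0842, 0.0284]
tool_rot: [-0.023, 1.0, 0.0, -0.0]
ft_force: [0.5, -0.5, 0.1]
grip_width: -0.0002
```

```bash
python3 look.py at
```

```text
[ 0.63630278 -0.08418598  0.02835829] 0.00011406984073663627
```

View pics/at_z.png

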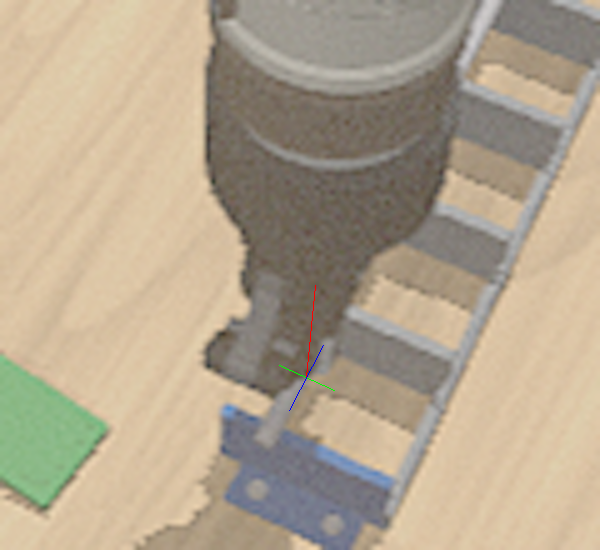

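View pics/at_raw.png

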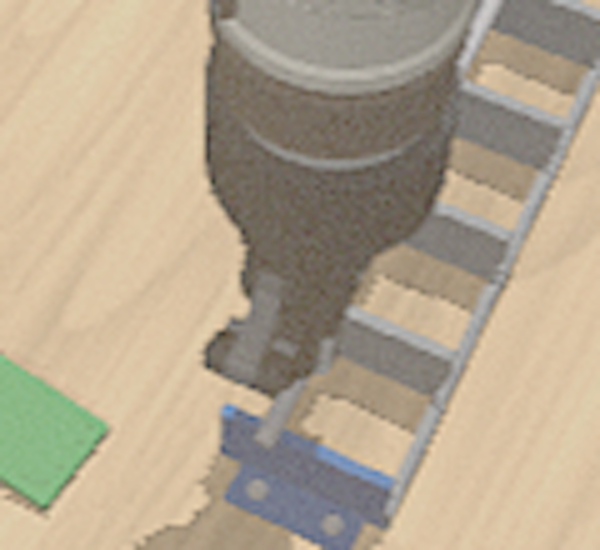

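```bash
python3 -c "
from h import *
import pickle
c=pickle.load(open('scene0.pkl','rb'));t=pickle.load(open('top0.pkl','rb'))
print(proj(c,[0,0,0]),proj(t,[0,0,0]))
for a,b in(((297,317),(313,235)),((283,181),(219.75,226.7))): pass
# correspondences: battery centres scene vs top
for s,tt in(((241,131),(178,304)),((230,167),(229,286)),((225,246),(313,235)),((250,291.5),(340,191)),((167.5,317),(393.5,237))):
  print(onz(c,*s,.006)[:2],onz(t,*tt,.006)[:2])
"

```

```text
(np.float64(87.57531081291472), np.float64(141.21496146088862)) (np.float64(276.08095339199696), np.float64(457.73766961575916))
[0.30888052 0.20199658] [0.30840367 0.20182122]
[0.34858668 0.0928166 ] [0.34411447 0.09537402]
[ 0.45357772 -0.0858219 ] [ 0.45004673 -0.08484122]
[ 0.54835622 -0.14495988] [ 0.54589847 -0.14627658]
[ 0.44516711 -0.25924261] [ 0.44367025 -0.25909296]
```

```bash
python3 - <<'E'
import cv2,numpy as np
a=cv2.imread('pics/cl.png')[100:320,200:420];b=cv2.imread('pics/at.png')[100:320,200:420]
cv2.imwrite('pics/ab.png',(255*(cv2.resize(np.hstack([a,b]),None,fx=1.8,fy=1.8)/255.)**.5).astype('uint8'))
E
```

```text
(no output)
```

View pics/ab.png

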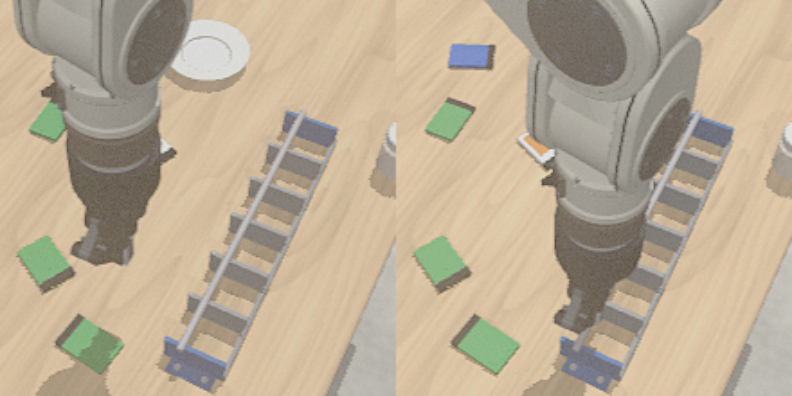

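Call:
apply_moves(plan=[0,0,-0.03,0,0,0,0,0,-0.07,0,0,0,0,0,-0.1,0,0,0,0.03,0,-0.1,0,0,0,0.06,0,-0.1,0,0,0,0.08,0,-0.1,0,0,0,0.08,0,-0.1,0,0,0,0.08,0,-0.1,0,0,0,0.08,0,-0.1,0,0,0])

```text
clock: 7.57
eef_pos: [0.5574, -0.0879, 0.1289]
tool_rot: [-0.023, 1.0, -0.0, 0.001]
ft_force: [0.5, 0.8, 1.0]
grip_width: -0.0002
```

```bash
python3 look.py c1
```

```text
[ 0.55770558 -0.08786928  0.12872232] 4.4775057800980864e-05
```

Call:
apply_moves(plan=[0,0,0,0,0,0,0,0,0,0,0,0,0,0,0,0,0,0,0,0,0,0,0,0,0,0,0,0,0,0,0,0,0,0,0,0,0,0,0,0,0,0,0,0,0,0,0,0], grip=0.06)

```text
clock: 8.28
eef_pos: [0.5565, -0.0878, 0.1285]
tool_rot: [-0.023, 1.0, 0.0, 0.0]
ft_force: [0.2, -0.8, -0.1]
grip_width: 0.06
```

```bash
python3 look.py c2; python3 -c "
import cv2,numpy as np
a=[cv2.imread(f'pics/{k}_z.png') for k in('c1','c2')]
cv2.imwrite('pics/c12.png',cv2.resize(np.hstack(a),None,fx=.66,fy=.66))"
```

```text
[ 0.55650834 -0.08783487  0.12851149] 0.059783227385464925
```

View pics/c12.png

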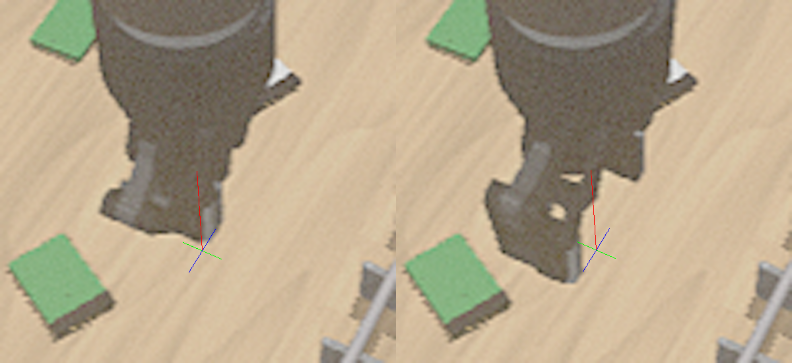

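Call:
apply_moves(plan=[-0.04,0,0,0,0,0,-0.08,0,0,0,0,0,-0.08,0,0.02,0,0,0,-0.08,0,0.05,0,0,0,-0.08,0,0.08,0,0,0,-0.08,0,0.095,0,0,0,-0.08,0,0.1,0,0,0,-0.08,0,0.1,0,0,0], grip=0)

```text
clock: 9.0
eef_pos: [0.635, -0.084, 0.0266]
tool_rot: [-0.023, 1.0, 0.0, -0.002]
ft_force: [0.1, -0.5, 0.7]
grip_width: -0.0001
```

Call:
apply_moves(plan=[0,0,0.0005,0,0,0,0,0,0.001,0,0,0,0,0,0.0015,0,0,0])

```text
clock: 9.25
eef_pos: [0.638, -0.0845, 0.0291]
tool_rot: [-0.023, 1.0, -0.0, 0.002]
ft_force: [-0.3, 0.1, -0.1]
grip_width: 0.0003
```

Call:
apply_moves(plan=[0,0,0.0005,0,0,0,0,0,0.001,0,0,0,0,0,0.0015,0,0,0])

```text
clock: 9.5
eef_pos: [0.6368, -0.0843, 0.0261]
tool_rot: [-0.023, 1.0, -0.0, 0.001]
ft_force: [0.1, 0.5, -0.4]
grip_width: 0.0
```

Call:
apply_moves(plan=[0,0,0.0005,0,0,0,0,0,0.001,0,0,0,0,0,0.0015,0,0,0])

```text
clock: 9.75
eef_pos: [0.6364, -0.0842, 0.0239]
tool_rot: [-0.023, 1.0, -0.0, -0.0]
ft_force: [-0.0, -0.7, -0.4]
grip_width: -0.0001
```

Call:
apply_moves(plan=[0,0,0.0005,0,0,0,0,0,0.001,0,0,0,0,0,0.0015,0,0,0])

```text
clock: 10.0
eef_pos: [0.6364, -0.0842, 0.0223]
tool_rot: [-0.023, 1.0, 0.0, -0.0]
ft_force: [-0.4, 0.0, 0.4]
grip_width: 0.0002
```

Call:
apply_moves(plan=[0,0,0.0005,0,0,0,0,0,0.001,0,0,0,0,0,0.0015,0,0,0])

```text
clock: 10.25
eef_pos: [0.6364, -0.0842, 0.0209]
tool_rot: [-0.023, 1.0, -0.0, -0.0]
ft_force: [0.2, -0.2, -0.5]
grip_width: 0.0002
```

Call:
apply_moves(plan=[0,0,0.0005,0,0,0,0,0,0.001,0,0,0,0,0,0.0015,0,0,0])

```text
clock: 10.5
eef_pos: [0.6364, -0.0842, 0.0194]
tool_rot: [-0.023, 1.0, -0.0, 0.0]
ft_force: [-0.5, -0.7, 0.7]
grip_width: -0.0
```

```bash
python3 look.py d1
```

```text
[ 0.63635713 -0.08418878  0.01931792] 0.00017246281069089957
```

View pics/d1_raw.png

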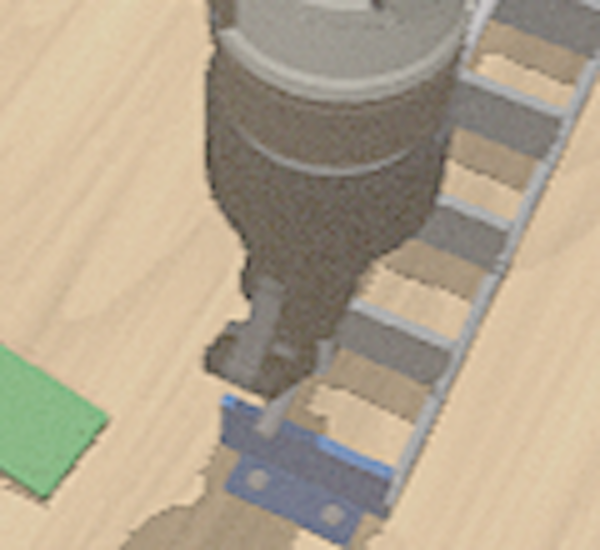

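Call:
apply_moves(plan=[0,0,0.0005,0,0,0,0,0,0.001,0,0,0,0,0,0.0015,0,0,0])

```text
clock: 10.8
eef_pos: [0.6364, -0.0842, 0.018]
tool_rot: [-0.023, 1.0, 0.0, 0.0]
ft_force: [0.4, -0.3, 1.9]
grip_width: 0.0004
```

Call:
apply_moves(plan=[0,0,0.0005,0,0,0,0,0,0.001,0,0,0,0,0,0.0015,0,0,0])

```text
clock: 11.05
eef_pos: [0.6366, -0.0842, 0.0178]
tool_rot: [-0.023, 1.0, -0.0, 0.0]
ft_force: [-3.7, 0.8, 8.6]
grip_width: 0.0001
```

Call:
apply_moves(plan=[0,0,0.0005,0,0,0,0,0,0.001,0,0,0,0,0,0.0015,0,0,0])

```text
clock: 11.3
eef_pos: [0.6366, -0.0842, 0.0176]
tool_rot: [-0.023, 1.0, -0.0, 0.001]
ft_force: [-6.2, 0.6, 15.7]
grip_width: 0.0
```

Call:
apply_moves(plan=[0,0,-0.006,0,0,0,0,0,-0.01,0,0,0,0,0.025,-0.01,0,0,0,0,0.05,-0.01,0,0,0,0,0.056,-0.01,0,0,0,0,0.056,-0.006,0,0,0,0,0.056,-0.003,0,0,0,0,0.056,-0.002,0,0,0,0,0.056,-0.001,0,0,0,0,0.056,0,0,0,0,0,0.056,0,0,0,0,0,0.056,0,0,0,0])

```text
clock: 12.3
eef_pos: [0.6342, -0.0282, 0.0177]
tool_rot: [-0.022, 1.0, 0.001, 0.001]
ft_force: [-6.0, 4.2, 14.6]
grip_width: 0.0007
```

Call:
apply_moves(plan=[0,0,0,0,0,0,0,0,-0.006,0,0,0,0,0,-0.01,0,0,0,0,0.025,-0.01,0,0,0,0,0.05,-0.01,0,0,0,0,0.056,-0.01,0,0,0,0,0.056,-0.006,0,0,0,0,0.056,-0.003,0,0,0,0,0.056,-0.001,0,0,0,0,0.056,0,0,0,0,0,0.056,0,0,0,0,0,0.056,0,0,0,0])

```text
clock: 13.3
eef_pos: [0.6316, 0.0271, 0.0176]
tool_rot: [-0.022, 1.0, 0.001, 0.001]
ft_force: [-6.5, 2.1, 15.0]
grip_width: -0.0003
```

Call:
apply_moves(plan=[0,0,0,0,0,0,0,0,0,0,0,0])

```text
clock: 13.47
eef_pos: [0.6316, 0.0271, 0.0176]
tool_rot: [-0.022, 1.0, 0.001, 0.001]
ft_force: [-6.2, 2.5, 15.4]
grip_width: -0.0004
```

```bash
python3 look.py g3; python3 -c "
from h import *
print(torack(sensors.get_obs()['eef_pos']))"
```

```text
[0.63163096 0.02715767 0.01763409] -0.00032769215033133053
[ 0.02113125 -0.02913089]
```

View pics/g3_raw.png

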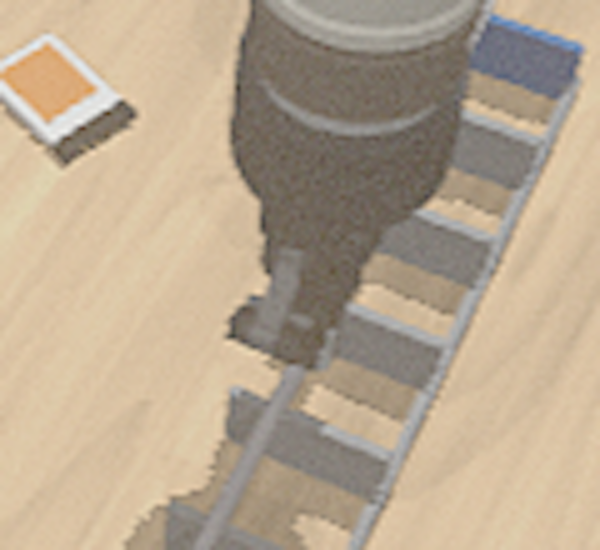

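```bash
python3 - <<'E'
from h import *
import pickle
c=pickle.load(open('scene0.pkl','rb'))
def f(e,pts,s=5,dz=.022):
    p=proj(c,e);u,v=int(p[0])-60,int(p[1])-75
    for q in pts:
        w=onz(c,q[0]/s+u-.5,q[1]/s+v-.5,e[2]+dz)
        print(q,'dz',dz,'rel rack-axes mm',np.round((torack(w)-torack(e))*1e3,1))
im=[]
for k in('c1','c2'):
    a=cv2.imread(f'pics/{k}_raw.png'); im.append(a[150:450,130:430])
cv2.imwrite('pics/cc.png',cv2.resize(np.hstack(im),None,fx=1.3,fy=1.3))
f([.5577,-.0879,.1287],[(320,365),(300,362),(230,355)])
f([.5565,-.0878,.1285],[(272,425),(278,380)],dz=.030)
E
```

```text
(320, 365) dz 0.022 rel rack-axes mm [ 8.4 -4.8]
(300, 362) dz 0.022 rel rack-axes mm [ 2.  -6.7]
(230, 355) dz 0.022 rel rack-axes mm [-19.8 -14.5]
(272, 425) dz 0.03 rel rack-axes mm [  8.8 -35.9]
(278, 380) dz 0.03 rel rack-axes mm [  2.6 -20.3]
```

View pics/cc.png

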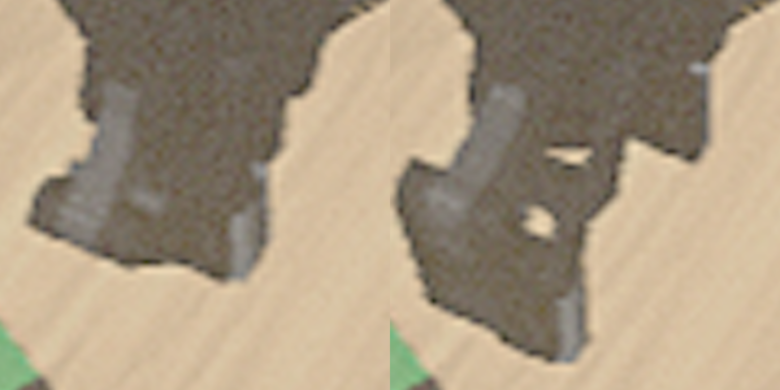

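```bash
python3 -c "
from h import *
print(rk(-.136,.122));go(rk(-.136,.122),.05)"
```

```text
[0.46780572 0.17100504]
t 13.52 shift [ 0.1573  0.151  -0.0323] rot [ 0.0018  0.0016 -0.0014]
```

Call:
apply_moves(plan=[0,0,-0.03,0,0,0,0,0,-0.06,0,0,0,0.03,0.03,-0.06,0,0,0,0.06,0.06,-0.06,0,0,0,0.09,0.09,-0.06,0,0,0,0.12,0.12,-0.06,0,0,0,0.157,0.151,-0.06,0,0,0,0.157,0.151,-0.04,0,0,0,0.157,0.151,-0.02,0,0,0,0.157,0.151,0,0,0,0,0.157,0.151,0.015,0,0,0,0.157,0.151,0.02,0,0,0])

```text
clock: 14.52
eef_pos: [0.4659, 0.1695, -0.0076]
tool_rot: [-0.022, 1.0, -0.001, -0.002]
ft_force: [-1.4, -0.2, 0.4]
grip_width: 0.0002
```

Call:
apply_moves(plan=[0,0,0,0,0,0,0,0,0,0,0,0])

```text
clock: 14.68
eef_pos: [0.4681, 0.1706, -0.005]
tool_rot: [-0.022, 1.0, -0.0, -0.0]
ft_force: [0.0, -0.5, 0.3]
grip_width: 0.0001
```

```bash
python3 look.py e1
```

```text
[ 0.46865902  0.17101003 -0.00441436] 9.933279506774148e-05
```

View pics/e1_z.png

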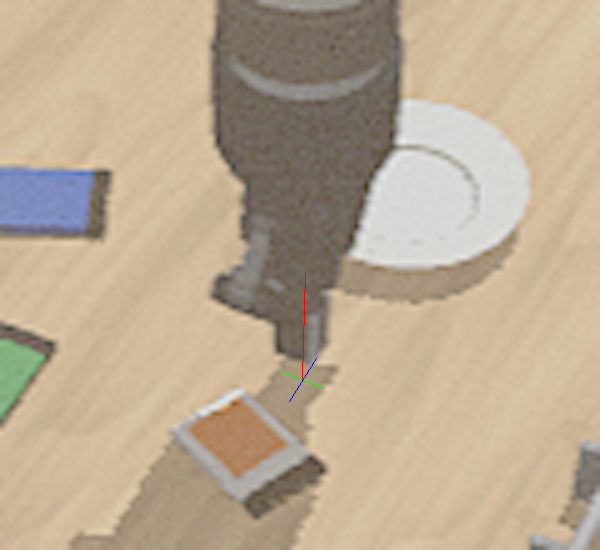

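Call:
apply_moves(plan=[0,0,0.003,0,0,0,0,0,0.006,0,0,0,0,0,0.008,0,0,0,0,0,0.008,0,0,0])

```text
clock: 15.07
eef_pos: [0.4675, 0.1713, -0.0132]
tool_rot: [-0.023, 1.0, -0.0, -0.0]
ft_force: [-0.2, 0.3, -0.3]
grip_width: 0.0003
```

Call:
apply_moves(plan=[0,0,0.001,0,0,0,0,0,0.002,0,0,0,0,0,0.003,0,0,0])

```text
clock: 15.32
eef_pos: [0.4677, 0.1715, -0.016]
tool_rot: [-0.023, 1.0, 0.0, 0.0]
ft_force: [0.0, 0.3, -0.3]
grip_width: -0.0002
```

Call:
apply_moves(plan=[0,0,0.001,0,0,0,0,0,0.002,0,0,0,0,0,0.002,0,0,0])

```text
clock: 15.57
eef_pos: [0.4675, 0.1714, -0.0182]
tool_rot: [-0.023, 1.0, -0.0, -0.0]
ft_force: [-0.1, 0.7, -0.3]
grip_width: -0.0001
```

Call:
apply_moves(plan=[0,0,0.001,0,0,0,0,0,0.0015,0,0,0,0,0,0.0015,0,0,0])

```text
clock: 15.82
eef_pos: [0.4676, 0.1714, -0.0197]
tool_rot: [-0.023, 1.0, -0.0, -0.0]
ft_force: [0.0, -0.2, -0.1]
grip_width: -0.0001
```

```bash
python3 look.py e2
```

```text
[ 0.46765559  0.17140487 -0.01957235] -5.4828251822074516e-05
```

View pics/e2_z.png

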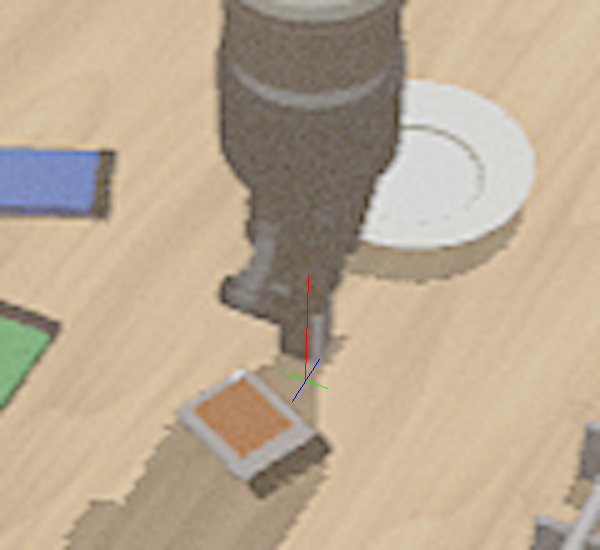

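Call:
apply_moves(plan=[0,-0.005,0,0,0,0,0,-0.01,0,0,0,0,0,-0.014,0,0,0,0,0,-0.018,0,0,0,0,0,-0.022,0,0,0,0,0,-0.026,0,0,0,0,0,-0.03,0,0,0,0,0,-0.034,0,0,0,0,0,-0.038,0,0,0,0,0,-0.042,0,0,0,0,0,-0.046,0,0,0,0,0,-0.05,0,0,0,0])

```text
clock: 16.87
eef_pos: [0.4699, 0.1211, -0.0195]
tool_rot: [-0.023, 1.0, 0.0, -0.0]
ft_force: [0.8, 0.6, 0.1]
grip_width: -0.0001
```

```bash
python3 look.py e3
```

```text
[ 0.46989722  0.12043173 -0.01954085] -0.0001785535343625522
```

View pics/e3_raw.png

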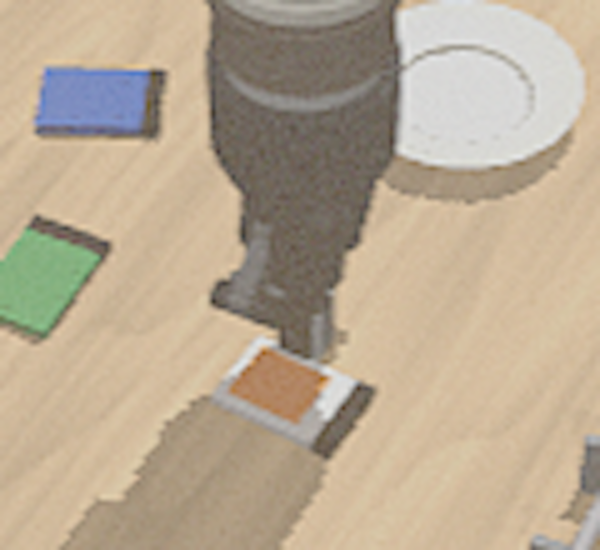

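```bash
cat > corners.py <<'E'
from h import *
import pickle,sys
def corners(e,pts,s=5):
    c=pickle.load(open('scene0.pkl','rb'));p=proj(c,e);u,v=int(p[0])-60,int(p[1])-75
    W=np.array([torack(onz(c,a/s+u-.5,b/s+v-.5,.0055)) for a,b in pts])
    d=(W[2]+W[3]-W[0]-W[1])/2
    print(np.round(W*1e3,1).tolist(),'centre',W.mean(0)*1e3,'yaw',np.degrees(np.arctan2(d[1],d[0])),'len',np.linalg.norm(d),'tcp',torack(e)*1e3)
E
python3 -c "
from corners import *
corners([.4699,.1204,-.0195],[(260,338),(215,395),(325,452),(373,388)])"
```

```text
[[-157.0, 66.9], [-159.9, 29.6], [-103.2, 23.1], [-99.9, 63.6]] centre [-130.00065361   45.80449129] yaw -4.9363904881804075 len 0.05710281717090023 tcp [-136.20346984   71.35204834]
```

Call:
apply_moves(plan=[0,-0.004,0,0,0,0,0,-0.009,0,0,0,0,0,-0.014,0,0,0,0,0,-0.019,0,0,0,0,0,-0.024,0,0,0,0,0,-0.029,0,0,0,0,0,-0.034,0,0,0,0,0,-0.039,0,0,0,0,0,-0.044,0,0,0,0,0,-0.049,0,0,0,0,0,-0.053,0,0,0,0,0,-0.055,0,0,0,0])

```text
clock: 17.92
eef_pos: [0.4725, 0.0659, -0.0195]
tool_rot: [-0.022, 1.0, -0.0, -0.0]
ft_force: [-0.0, 0.3, 0.5]
grip_width: -0.0001
```

```bash
python3 look.py e4
```

```text
[ 0.47245234  0.06578892 -0.01952506] -6.455061473458338e-06
```

View pics/e4_raw.png

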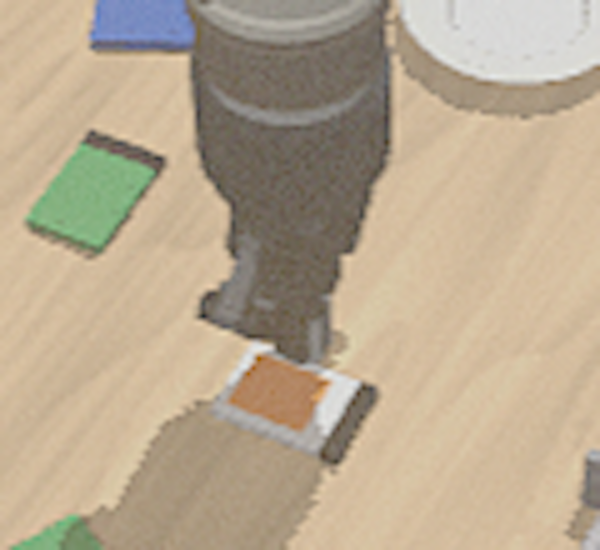

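```bash
python3 -c "
from corners import *
corners([.47245,.06579,-.0195],[(258,342),(213,408),(328,462),(378,390)])"
```

```text
[[-155.0, 9.4], [-155.5, -29.8], [-99.6, -32.7], [-97.4, 9.4]] centre [-126.8902898   -10.92251826] yaw -1.4529262157121912 len 0.05672572230093106 tcp [-136.13336767   16.6825899 ]
```

Call:
apply_moves(plan=[0,-0.004,0,0,0,0,0,-0.008,0,0,0,0,0,-0.012,0,0,0,0,0,-0.016,0,0,0,0,0,-0.017,0,0,0,0,0,-0.017,0,0,0,0,0,-0.007,0,0,0,0,0,0.005,0,0,0,0,0,0.005,-0.03,0,0,0,0,0.005,-0.05,0,0,0])

```text
clock: 18.8
eef_pos: [0.4713, 0.0727, 0.0308]
tool_rot: [-0.023, 1.0, 0.0, -0.001]
ft_force: [0.1, -0.7, 0.6]
grip_width: 0.0002
```

```bash
python3 look.py e5; python3 -c "
from h import *
go(rk(-.205,-.028),-.005)"
```

```text
[0.47483501 0.07317524 0.03490339] 6.516757299629667e-05
t 18.85 shift [ 0.0719 -0.0519  0.0394] rot [0.001  0.0058 0.0013]
```

View pics/e5.png

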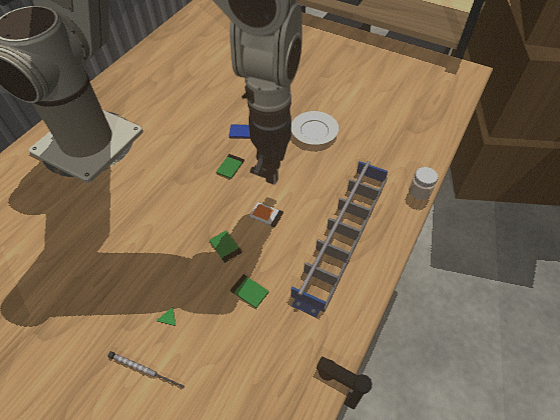

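Call:
apply_moves(plan=[0.02,-0.01,0,0,0,0,0.045,-0.03,0,0,0,0,0.057,-0.052,0,0,0,0,0.057,-0.052,0.01,0,0,0,0.057,-0.052,0.03,0,0,0,0.057,-0.052,0.04,0,0,0,0.057,-0.052,0.04,0,0,0], grip=0.012)

```text
clock: 19.43
eef_pos: [0.4156, 0.0174, -0.0112]
tool_rot: [-0.023, 1.0, 0.0, -0.002]
ft_force: [-0.6, 0.2, -0.4]
grip_width: 0.0121
```

```bash
python3 look.py f1; python3 -c "
from h import *
go(rk(-.188,-.028),-.019)"
```

```text
[ 0.41643981  0.01746896 -0.01030288] 0.011734740541268598
t 19.48 shift [-0.0063  0.001   0.0087] rot [ 0.0002 -0.0025  0.0003]
```

View pics/f1_raw.png

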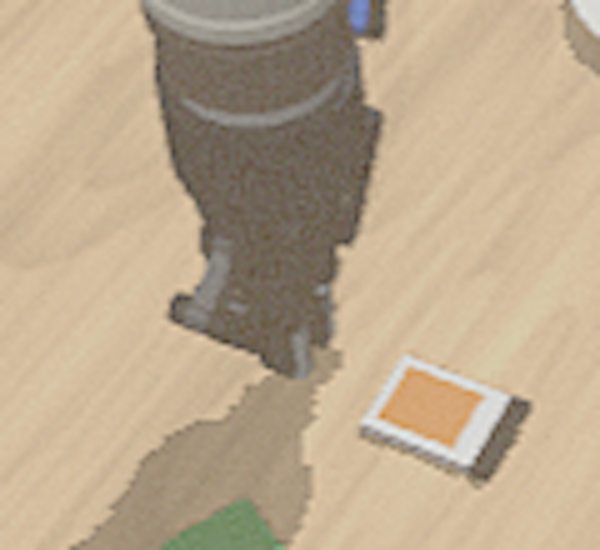

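```bash
python3 -c "
from corners import *
corners([.41644,.01747,-.0103],[(406,355),(362,427),(479,475),(529,401)])
from h import *
import pickle
t=snap('top','f1t'); im=t['pixels'][:,:,::-1]
p=proj(t,np.r_[rk(-.127,-.028),.006]);u,v=map(int,p);print(u,v)
cv2.imwrite('pics/f1tz.png',np.clip(1.6*cv2.resize(im[v-35:v+35,u-40:u+40],None,fx=8,fy=8,interpolation=2),0,255).astype('uint8'))
"
```

```text
[[-156.3, -8.0], [-154.9, -49.0], [-100.3, -48.5], [-98.6, -6.2]] centre [-127.54114163  -27.92015148] yaw 1.1417523997289987 len 0.05619137781626733 tcp [-194.27764887  -29.04688706]
263 220
```

View pics/f1tz.png

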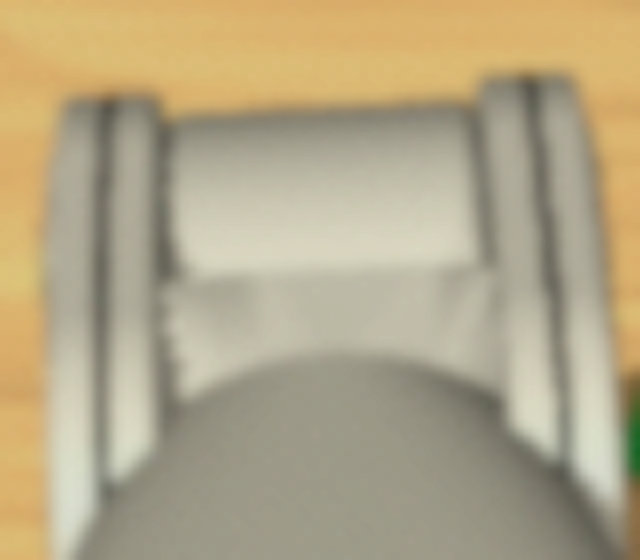

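Call:
apply_moves(plan=[0,0.001,0.004,0,0,0,0,0.001,0.008,0,0,0,0,0.001,0.01,0,0,0,0,0.001,0.01,0,0,0,0,0.001,0.01,0,0,0])

```text
clock: 19.95
eef_pos: [0.4175, 0.0181, -0.0195]
tool_rot: [-0.023, 1.0, 0.0, -0.0]
ft_force: [0.8, 0.1, 0.1]
grip_width: 0.0122
```

Call:
apply_moves(plan=[0,0,0.0005,0,0,0,0,0,0.001,0,0,0,0,0,0.001,0,0,0])

```text
clock: 20.2
eef_pos: [0.4177, 0.018, -0.0205]
tool_rot: [-0.023, 1.0, -0.0, 0.0]
ft_force: [0.1, -0.2, -1.1]
grip_width: 0.012
```

Call:
apply_moves(plan=[0,0,0.0005,0,0,0,0,0,0.001,0,0,0,0,0,0.001,0,0,0])

```text
clock: 20.45
eef_pos: [0.4175, 0.018, -0.0216]
tool_rot: [-0.023, 1.0, -0.0, -0.0]
ft_force: [0.9, 0.3, -0.1]
grip_width: 0.0119
```

Call:
apply_moves(plan=[0,0,0.0005,0,0,0,0,0,0.001,0,0,0,0,0,0.001,0,0,0])

```text
clock: 20.7
eef_pos: [0.4176, 0.018, -0.0218]
tool_rot: [-0.023, 1.0, -0.0, 0.0]
ft_force: [-2.3, -1.1, 8.3]
grip_width: 0.012
```

Call:
apply_moves(plan=[0,0,-0.003,0,0,0,-0.006,0,-0.003,0,0,0,-0.012,0,-0.003,0,0,0,-0.017,0,-0.003,0,0,0,-0.022,0,-0.003,0,0,0,-0.027,0,-0.003,0,0,0,-0.032,0,-0.003,0,0,0,-0.037,0,-0.003,0,0,0,-0.043,0,-0.003,0,0,0,-0.049,0,-0.003,0,0,0,-0.055,0,-0.003,0,0,0,-0.06,0,-0.003,0,0,0])

```text
clock: 21.7
eef_pos: [0.4784, 0.0208, -0.0195]
tool_rot: [-0.023, 1.0, -0.0, 0.0]
ft_force: [-0.4, -0.2, -0.3]
grip_width: 0.0119
```

```bash
python3 look.py f2
```

```text
[ 0.47964589  0.02080004 -0.01930773] 0.01176439440433017
```

View pics/f2_raw.png

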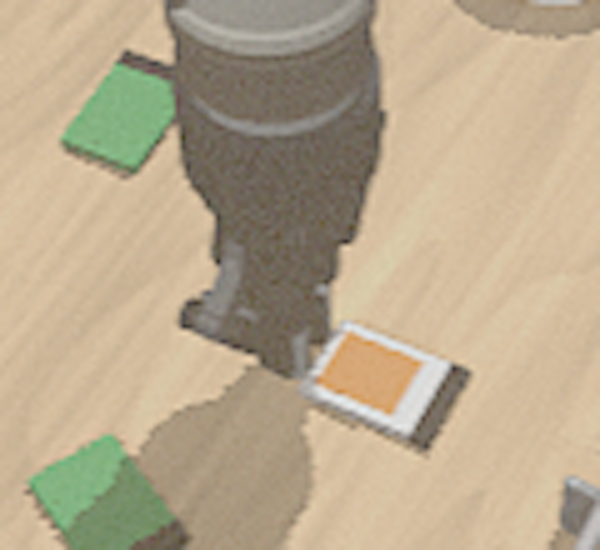

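```bash
python3 -c "
from corners import *
corners([.47964,.0208,-.0193],[(347,322),(303,390),(424,444),(470,368)])"
```

```text
[[-119.6, -8.5], [-120.0, -47.3], [-63.7, -48.8], [-63.1, -6.7]] centre [-91.5853034  -27.82351001] yaw 0.16791708745134776 len 0.056401834308483216 tcp [-130.99165011  -28.58725592]
```

Call:
apply_moves(plan=[-0.005,0,0,0,0,0,-0.01,0,0,0,0,0,-0.016,0,0,0,0,0,-0.022,0,0,0,0,0,-0.028,0,0,0,0,0,-0.034,0,0,0,0,0,-0.04,0,0,0,0,0,-0.046,0,0,0,0,0,-0.052,0,0,0,0,0,-0.058,0,0,0,0,0,-0.064,0,0,0,0,0,-0.068,0,0,0,0,0])

```text
clock: 22.75
eef_pos: [0.5465, 0.0239, -0.0195]
tool_rot: [-0.023, 1.0, 0.0, 0.0]
ft_force: [0.2, 0.5, -0.1]
grip_width: 0.012
```

```bash
python3 look.py f3
```

```text
[ 0.54717604  0.02386102 -0.01939435] 0.011924000903927656
```

View pics/f3_raw.png

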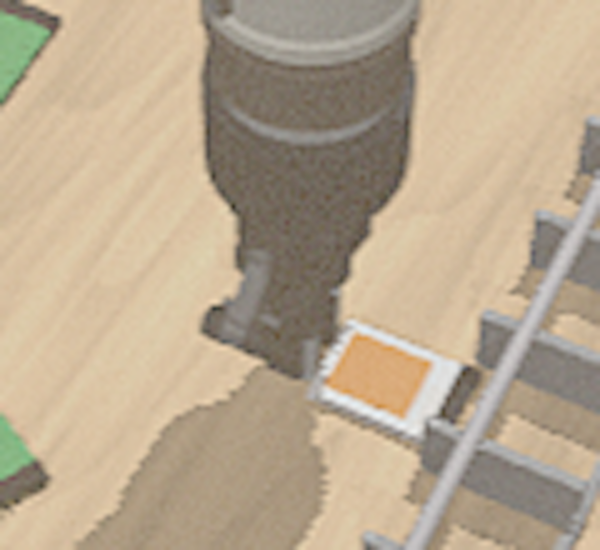

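Call:
apply_moves(plan=[-0.004,0,0,0,0,0,-0.009,0,0,0,0,0,-0.014,0,0,0,0,0,-0.019,0,0,0,0,0,-0.024,0,0,0,0,0,-0.029,0,0,0,0,0,-0.034,0,0,0,0,0,-0.038,0,0,0,0,0,-0.042,0,0,0,0,0,-0.045,0,0,0,0,0])

```text
clock: 23.63
eef_pos: [0.5909, 0.0259, -0.0196]
tool_rot: [-0.023, 1.0, 0.0, 0.0]
ft_force: [0.6, -0.9, 0.6]
grip_width: 0.0119
```

```bash
python3 look.py f4;python3 -c "
from h import *
print(torack(sensors.get_obs()['eef_pos']))"
```

```text
[ 0.59151445  0.02585234 -0.01947178] 0.011754330718612394
[-0.01900318 -0.02861507]
```

View pics/f4_raw.png

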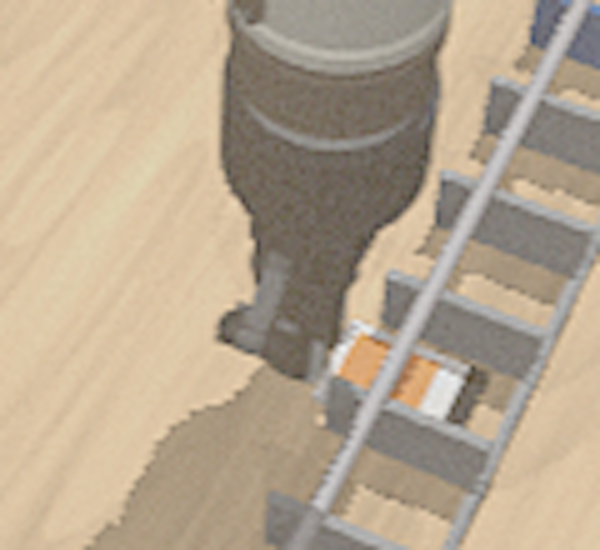

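Call:
apply_moves(plan=[-0.002,0,0,0,0,0,-0.004,0,0,0,0,0,-0.006,0,0,0,0,0,-0.008,0,0,0,0,0,-0.009,0,0,0,0,0,-0.01,0,0,0,0,0])

```text
clock: 24.18
eef_pos: [0.6005, 0.0263, -0.0195]
tool_rot: [-0.023, 1.0, -0.0, 0.0]
ft_force: [0.2, 0.1, -0.5]
grip_width: 0.0116
```

Call:
apply_moves(plan=[-0.0005,0,0,0,0,0,-0.001,0,0,0,0,0,-0.0015,0,0,0,0,0])

```text
clock: 24.43
eef_pos: [0.6018, 0.0264, -0.0195]
tool_rot: [-0.023, 1.0, 0.0, -0.0]
ft_force: [0.8, -1.0, 0.0]
grip_width: 0.0122
```

Call:
apply_moves(plan=[-0.0005,0,0,0,0,0,-0.001,0,0,0,0,0,-0.001,0,0,0,0,0])

```text
clock: 24.68
eef_pos: [0.603, 0.0264, -0.0195]
tool_rot: [-0.023, 1.0, -0.0, 0.0]
ft_force: [0.3, -0.3, 0.4]
grip_width: 0.0119
```

```bash
python3 look.py f5;python3 -c "
from h import *
print(torack(sensors.get_obs()['eef_pos']))"
```

```text
[ 0.60299984  0.02638791 -0.01949542] 0.011844267880348834
[-0.00750531 -0.02860107]
```

View pics/f5_raw.png

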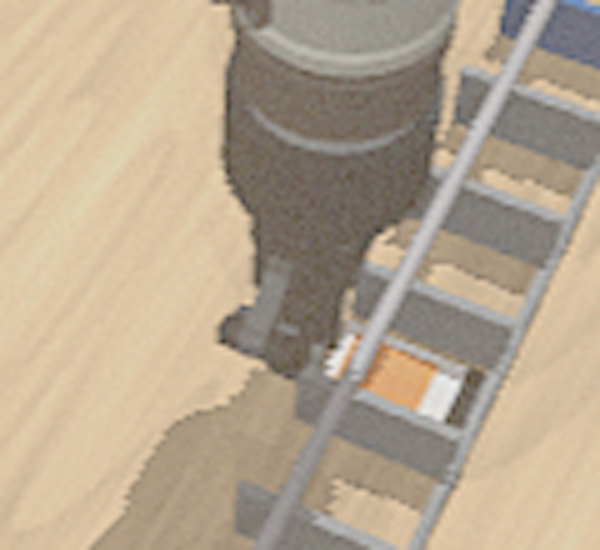

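Nearly home; stepping 1 mm until the force rises.

Call:
apply_moves(plan=[-0.0005,0,0,0,0,0,-0.001,0,0,0,0,0,-0.001,0,0,0,0,0])

```text
clock: 24.98
eef_pos: [0.6035, 0.0264, -0.0196]
tool_rot: [-0.023, 1.0, -0.0, -0.0]
ft_force: [-1.3, -0.6, 0.0]
grip_width: 0.012
```

Call:
apply_moves(plan=[-0.0005,0,0,0,0,0,-0.001,0,0,0,0,0,-0.001,0,0,0,0,0])

```text
clock: 25.23
eef_pos: [0.6037, 0.0264, -0.0197]
tool_rot: [-0.023, 1.0, -0.0, -0.001]
ft_force: [-4.5, 0.1, 2.7]
grip_width: 0.0123
```

Call:
apply_moves(plan=[-0.0005,0,0,0,0,0,-0.001,0,0,0,0,0,-0.001,0,0,0,0,0])

```text
clock: 25.48
eef_pos: [0.6036, 0.0264, -0.0198]
tool_rot: [-0.023, 1.0, -0.0, -0.002]
ft_force: [-7.2, 0.5, 5.0]
grip_width: 0.0122
```

Call:
apply_moves(plan=[0.002,0,0,0,0,0,0.006,0,0,0,0,0,0.014,0,0,0,0,0,0.03,0,0,0,0,0,0.05,0,-0.01,0,0,0,0.08,0,-0.04,0,0,0,0.11,0,-0.07,0,0,0,0.15,0,-0.1,0,0,0,0.19,0,-0.13,0,0,0,0.22,0,-0.16,0,0,0,0.22,0,-0.18,0,0,0,0.22,0,-0.18,0,0,0])

```text
clock: 26.48
eef_pos: [0.3864, 0.0166, 0.1659]
tool_rot: [-0.023, 1.0, 0.0, 0.005]
ft_force: [0.8, 0.5, 0.0]
grip_width: 0.012
```

Call:
apply_moves(plan=[0,0.04,0,0,0,0,0,0.08,0,0,0,0,0,0.12,0,0,0,0,0,0.16,0,0,0,0,0,0.16,0,0,0,0,0,0.16,0,0,0,0,0,0.16,0,0,0,0])

```text
clock: 27.07
eef_pos: [0.3786, 0.1763, 0.1602]
tool_rot: [-0.023, 1.0, -0.0, 0.0]
ft_force: [0.3, 1.0, 0.3]
grip_width: 0.0121
```

```bash
python3 - <<'E'
from h import *
c=snap('scene','h1');t=snap('top','h2')
ims=[]
for k,z in((c,5),(t,7)):
    p=proj(k,np.r_[rk(.034,-.028),.006]);u,v=int(p[0]),int(p[1])
    w=int(280/z); x0,y0=u-w,v-w
    M=cv2.resize(k['pixels'][y0:v+w,x0:u+w,::-1],(390,390),interpolation=2); s=390/(2*w)
    M=(255*(M/255.)**.6).astype('uint8')
    R=[proj(k,np.r_[rk(a,b),.0065]) for a,b in((.004,-.048),(.064,-.048),(.064,-.008),(.004,-.008))]
    Mo=M.copy(); cv2.polylines(Mo,[np.int32([((a-x0+.5)*s,(b-y0+.5)*s) for a,b in R])],1,(255,0,255))
    ims+= [np.vstack([M,Mo])]
cv2.imwrite('pics/h.png',np.hstack(ims)[:, :])
cv2.imwrite('pics/h.png',cv2.resize(cv2.imread('pics/h.png'),(600,600)))
E
```

```text
(no output)
```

View pics/h.png

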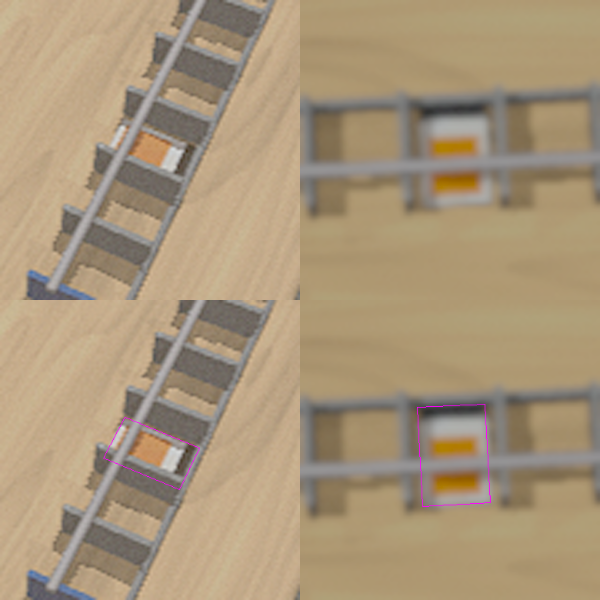

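View pics/h2.png

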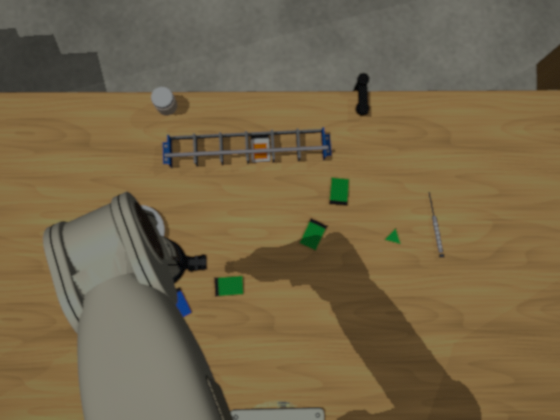

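```bash
python3 -c "
from workcell import bot
print(bot.job_done())"
```

```text
the job is handed in; nothing more can be done
None
```

The battery is home in the third gap from the clamp end, and I handed the job in at about 27 s of the 72 s; no verdict was reported.

**What I did**
- **Rail count:** The clamp is at the rack's −y end. I touched the rail over gaps 1, 2 and 3, at rack y of about −140, −84 and −28 mm, with about 15 N each, lifting between touches. I went no farther along it.
- **Lining up:** I pushed the battery sideways, flat on the shelf, until it was square with the third gap.
- **Pushing home:** I pushed it from behind with the fingertips until the resistance rose to about 7 N at the backstop. Then I drew the hand back and clear.

**Last checks**
- **Battery:** Both cameras show it straight in the third gap, with its black contact end at the backstop and its outline close to the computed home position.
- **Other things:** In the last top picture the jar, screwdriver and pick look unmoved by eye; I did not measure them. The arm hid most of the saucer there. In the pictures taken while I was pushing, it looked undisturbed and the fingers stayed well clear of it.

**What disagreed**
- **Fingertip height:** The fingertips were about 22 mm shorter than the reported tool point. Contact with both the rail and the shelf showed this, so the first descent over gap 1 took several small steps before it touched. I corrected for it in the pushes.
- **Rail force:** The rail touches also showed about 6 N sideways. I took this for friction and did not look into it further.

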